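# Find the slide carrier and clip it into the light viewer

## Robot

A 6-joint arm with a two-finger parallel gripper is mounted at the origin on the work surface. World frame = base frame: x ahead of the robot, y to its left, z up, the work surface at z = 0. Lengths are in m, angles in rad, forces in N, time in s.
With the tool pointing down it reaches from about 0.35 to 0.775 m from the base axis. Payload 5.5 kg.
Tool frame: the origin (TCP) lies at the very end of the fingers, on their centre line; the grasp point (between the pads) lies 19 mm behind it; z points along the fingers, y is the line along which they close (so a half turn about z gives the same grasp; the last joint's range is limited). The gripper opens to 85 mm and grips with 20 to 120 N. Pads are 22 mm wide; open, the fingers measure 114 mm over their backs; the gripper's body (76 mm by 85 mm) begins 54 mm behind the grasp point. The pads swing forward as they close: fully open they stand 13 mm farther back than shut.
Start: joints at [1.046, 0.313, 0.046, 1.304, 0, 1.431], TCP at [0.216, 0.533, 0.231] pointing down, gripper open.
Joint ranges: [-2.76, 2.76], [-0.86, 1.69], [-1.03, 1.26], [-2.2, 2.34], [-1.47, 1.5], [-3.14, 3.14]. Speed limits (rad/s): [2.57, 2.57, 3.14, 3.14, 3.14, 3.14].

## Interface

Orientations are given as a unit quaternion [w, x, y, z].
In Python, from workcell import get_state, read_camera, calibration, hand_in gives the robot as it stands.
- The arm moves only by the tool drive_tool, never from a script. Its argument "deltas" is a list that holds one entry, the list of rows, each a list of 7 numbers: the closure in counts, from 0 (fully open) to 255 (shut), then the shift along the tool's x, y, z in m, then the turn, a rotation vector about the tool's x, y, z in degrees. A call has 1 to 12 rows; each row is the pose to reach, as a shift and turn from the pose commanded when the call began, along the tool's axes at that moment; what a row does not reach only later rows make up. A row lasts 1/8 s, in which the tool goes at most 62.5 mm and 10.7 degrees, less where a joint would pass 70% of its speed; a pose out of reach is approached as far as the arm can. A call with a gripper value outside its range is refused whole. The fingers move at their own pace and stop on an object; "newtons" is the grip in N (left out, the last holds). Time passes only in rows, so rows that repeat a pose let the fingers close. It gives the time, the measured TCP pose, the force, the opening and the grip force at its end, in the units of the state.
- get_state(): the state, without advancing time (a new reading comes with each control period).
- read_camera(name): name is "scene" or "top" or "wrist"; returns (picture, depth): 400x640x3 uint8, red, green, blue; 400x640 float32, m along the optical axis (not along the pixel's ray), 0 where there is no reading.
- calibration(name): a dict with "mtx" (3x3 intrinsics, pixels), "world_from_camera" (4x4, takes a point from camera to world coordinates). Camera axes: x right, y up, looking along -z (the intrinsics and any distortion apply to the point x, -y, -z); pixel columns grow to the right and rows downward; lengths in m; the calibration is good to about 2 mm. A picture is of the moment at which its call begins: read the wrist's pose just before it. calibration takes no time and is no camera call; for the wrist camera it gives the pose at the moment of the call.
- hand_in(): hands the job in; it is judged then, once.
The state is a dict: "clock": time; "joint_pos": joint angles; "qvel": joint speeds; "tau": joint torques, N m; "tcp_pos": TCP position; "orientation": TCP orientation; "wrist_force": force on the tool from outside, world axes, zero at the start; "ft_torque": the same for the moment, N m; "finger_gap": finger opening in m; "grip_force": force on a finger pad.
Only numpy, scipy, OpenCV 4.12 (cv2) and the standard library are available. Lean on these libraries where they do the work, as an engineer would, in place of code of your own. Each camera call takes 0.05 s, during which the arm holds its last target. There are 200 camera calls.

## Task

The blue slide carrier is in one of the three white tubs: open them one at a time from left to right (as the robot sees them) until you find it, laying each lid you take off knob up on the bench. Take the carrier out and seat it in the light viewer's slanted bed, lower edge under the steel lip and lying flat on the pocket floor, then let go. Do not shift or tip the tubs or push the other things about.

Things in the scene. Friction and masses are not known exactly. Their poses are not given: they have to be found in the camera images.
- tub_a: The leftmost (largest y) of three identical round white lidded tubs in a row, loose on the bench. 100 mm outside diameter, 60 tall, wall and floor 4 thick, 350 g. Origin: centre of the underside. One of the three, it varies which, holds the slide carrier, the others a brass weight and an orange stopper.
- lid_a_knob (a point): Centre of the grey knob (24 mm diameter, 26 tall) of the loose white lid of tub_a; 70 g. Below the knob: a disc 106 mm in diameter, 5 mm thick, and under it a plug 84 mm in diameter and 8 mm deep loose in the tub's mouth. Point: 26 mm above the lid's underside: 78 mm above the bench on the closed tub, 26 mm when the lid lies knob up on the bench. z along the knob.
- tub_b: The middle of three identical round white lidded tubs in a row, loose on the bench. 100 mm outside diameter, 60 tall, wall and floor 4 thick, 350 g. Origin: centre of the underside. One of the three, it varies which, holds the slide carrier, the others a brass weight and an orange stopper.
- lid_b_knob (a point): Centre of the grey knob (24 mm diameter, 26 tall) of the loose white lid of tub_b; 70 g. Below the knob: a disc 106 mm in diameter, 5 mm thick, and under it a plug 84 mm in diameter and 8 mm deep loose in the tub's mouth. Point: 26 mm above the lid's underside: 78 mm above the bench on the closed tub, 26 mm when the lid lies knob up on the bench. z along the knob.
- tub_c: The rightmost (smallest y) of three identical round white lidded tubs in a row, loose on the bench. 100 mm outside diameter, 60 tall, wall and floor 4 thick, 350 g. Origin: centre of the underside. One of the three, it varies which, holds the slide carrier, the others a brass weight and an orange stopper.
- lid_c_knob (a point): Centre of the grey knob (24 mm diameter, 26 tall) of the loose white lid of tub_c; 70 g. Below the knob: a disc 106 mm in diameter, 5 mm thick, and under it a plug 84 mm in diameter and 8 mm deep loose in the tub's mouth. Point: 26 mm above the lid's underside: 78 mm above the bench on the closed tub, 26 mm when the lid lies knob up on the bench. z along the knob.
- carrier_centre (a point): Slide carrier, 70 g: blue plate 68 (its x) x 44 (y) x 5 mm with two clear windows and, upright across its middle, a blue grip rib 8 mm thick (x), 26 long (y), its top 38 above the plate's underside. Point: on the rib's mid-line, 19 mm above the underside; z = plate normal, rib side. Starts flat in one of the tubs, rib up, any yaw. Ends alike: either 44 mm edge may go under the lip.
- viewer: Green light viewer, fixed to the bench, base 135 (x) x 105 mm, about 80 mm tall, its heading varying. Origin: underside centre. It carries the slanted bed. The bed's clear opening (62 mm, lip to upper rim) is shorter than the carrier, so the carrier goes in lower edge first, its upper edge raised further by some 10 to 15 degrees, then the upper edge is lowered.
- bed: Viewer's bed. Origin: centre of the pocket floor, 50 mm up; x up the slope, to the robot's right; y across; z the bed's normal, 25 deg from vertical, leaning to the tubs' side. Pocket 71 (x) x 49 mm. Lower end x = -35.5: steel wall with a lip over the pocket to x = -26.5, underside 9 and top 13 above the floor. Other three sides: rims 5 high. Seated, the carrier's underside is on the floor.
- beaker: Bystander: clear glass beaker, 60 mm diameter, 75 mm tall, loose. Origin: centre of the underside.
- bottle: Bystander: white jar with a yellow cap, 56 mm diameter, 90 mm tall, loose. Origin: centre of the underside.
- dish: Bystander: clear glass ring dish, 80 mm diameter, 15 mm tall, loose. Origin: centre of the underside.
- cork_mat: Bystander: cork disc, 56 mm diameter, 20 mm tall, loose. Origin: centre of the underside.
Mind the look-alikes: they are no part of the job. Leave any green or turquoise look-alike of the part that bears lid_b_knob alone.

How it is judged:
By the outcome, as a careful person would: the job done as asked, in the order asked, and still so for the second after the job is handed in, with the robot touching nothing.
It also fails if it takes over 69 s, if anything falls off the work surface, if the arm or the gripper's body presses on something with over 40 N, if the wrist force passes 120 N, or if a joint passes its speed limit or range.

## Working session

There is one attempt and no reset: what is moved stays moved. The work goes in short steps, Python scripts to look and compute and a tool call to move; the robot and the scene stay as the last step left them, time stands still between calls to the robot, and variables do not carry over. Pictures are saved under pics/ and viewed, at most 10 in all, crops included, and the job is handed in when it is done.

Besides the shell and the picture viewer there is one more tool, called after "Request:" in YAML: its name, and indented under it one key for each argument. drive_tool: Moves the arm, as the interface text tells. Its arguments: {"type":"object","properties":{"deltas":{"type":"array","items":{"type":"array","items":{"type":"array","items":{"type":"number"}}}},"newtons":{"type":"number"}},"required":["deltas"]}

```bash
ls; mkdir -p pics
cat > h.py <<'E'
import numpy as np, cv2
from workcell import get_state, read_camera, calibration, hand_in
from scipy.spatial.transform import Rotation as R
def pts(name, depth, c=None):
    c=c or calibration(name); K=np.array(c["mtx"]); T=np.array(c["world_from_camera"])
    v,u=np.mgrid[:depth.shape[0],:depth.shape[1]]
    x=(u-K[0,2])/K[0,0]*depth; y=-(v-K[1,2])/K[1,1]*depth
    P=np.stack([x,y,-depth],-1)@T[:3,:3].T+T[:3,3]
    P[depth<=0]=np.nan
    return P
def ray(name,u,v,z,c=None):
    c=c or calibration(name); K=np.array(c["mtx"]); T=np.array(c["world_from_camera"])
    d=T[:3,:3]@np.array([(u-K[0,2])/K[0,0],-(v-K[1,2])/K[1,1],-1]); o=T[:3,3]
    return o+d*(z-o[2])/d[2]
def save(n,im): cv2.imwrite('pics/'+n,im[...,::-1])
E
python3 - <<'E'
from h import *
s=get_state(); print(s)
for n in("scene","top"):
    c=calibration(n); print(n,{k:(np.round(v,3).tolist() if not isinstance(v,(str,float,int)) else v) for k,v in c.items()})
    im,d=read_camera(n); save(n+'0.png',im); np.savez(n+'0.npz',im=im,d=d,P=pts(n,d,c))
E
```

```text
pics
{'clock': 0.0, 'joint_pos': array([ 1.04638427e+00,  3.14046245e-01,  4.49637191e-02,  1.30357416e+00,
       -1.62119382e-05,  1.43117598e+00]), 'qvel': array([ 0.00087033,  0.00097894,  0.00012264, -0.00080458,  0.00070086,
        0.00107295]), 'tau': array([-1.81116720e-03, -4.80627966e+01,  2.98532438e+01,  1.94891891e-02,
       -1.89982861e-04,  7.22177901e-06]), 'tcp_pos': array([0.21560294, 0.53250012, 0.23037653]), 'orientation': array([-2.95528398e-04,  1.91211000e-01,  9.81548515e-01, -8.82021437e-04]), 'wrist_force': array([-0.04705516,  0.02119677,  0.0802851 ]), 'ft_torque': array([ 0.00827014, -0.01371134,  0.02787725]), 'grip_force': 0.0, 'finger_gap': 0.08502201457408697}
scene {'mtx': [[414.659, 0.0, 319.23], [0.0, 414.659, 198.312], [0.0, 0.0, 1.0]], 'world_from_camera': [[-0.454, -0.615, 0.645, 1.315], [0.891, -0.322, 0.321, 0.442], [0.01, 0.72, 0.694, 0.847], [0.0, 0.0, 0.0, 1.0]]}
top {'mtx': [[396.079, 0.0, 324.849], [0.0, 396.079, 204.093], [0.0, 0.0, 1.0]], 'world_from_camera': [[-0.024, 0.981, -0.192, 0.4], [-1.0, -0.023, 0.008, 0.107], [0.003, 0.192, 0.981, 1.12], [0.0, 0.0, 0.0, 1.0]]}
```

View pics/top0.png

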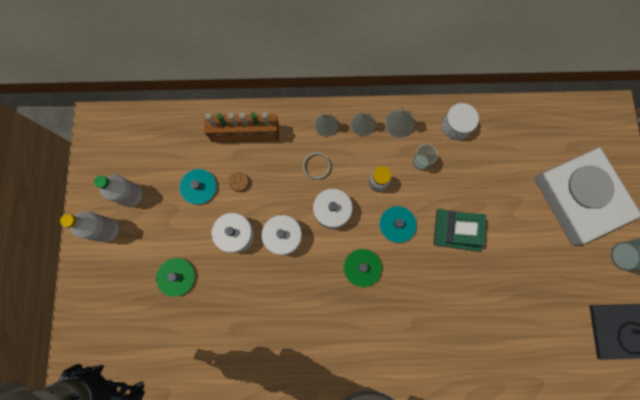

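View pics/scene0.png

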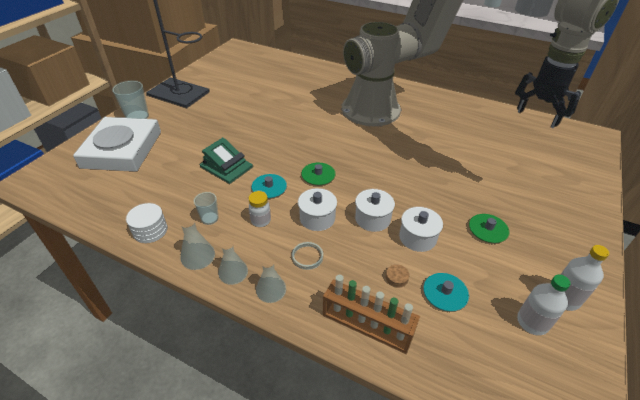

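The top view shows the robot at the bottom, with +x up and +y to the left.

- **White tubs, left to right:** a (232,232), b (282,235) and c (333,208), each with a grey knob.
- **Look-alike lids, to leave alone:** teal (198,187), teal (398,224), green (176,277) and green (363,268).
- **Viewer:** (461,230). Its dark lip end is on the left at about (449,228).
- **Bystanders:** dish (317,166), jar (381,179), beaker (425,157) and cork (239,182).

The scene view agrees. Next I'll measure these.

```bash
cat > m.py <<'E'
from h import *
for n in("top","scene"):
    z=np.load(n+'0.npz'); im,P=z['im'],z['P']
    hsv=cv2.cvtColor(im,cv2.COLOR_RGB2HSV)
    X,Y,Z=P[...,0],P[...,1],P[...,2]
    reg=(X>0.2)&(X<.8)&(Y>-.5)&(Y<.6)
    def comps(m,lo,hi,tag):
        k,l,st,_=cv2.connectedComponentsWithStats(m.astype(np.uint8))
        for i in range(1,k):
            if st[i,4]>=lo and st[i,4]<hi:
                q=P[l==i]; v,u=np.where(l==i)
                print(n,tag,st[i,4],'px',u.mean().round(1),v.mean().round(1),'med',np.nanmedian(q,0).round(3),'ext',np.nanmin(q,0).round(3),np.nanmax(q,0).round(3),'mid',((np.nanmin(q,0)+np.nanmax(q,0))/2).round(4))
    comps(reg&(Z>.072)&(Z<.085),15,2000,'knob')
    comps(reg&(Z>.045)&(Z<.0605)&(hsv[...,1]<60)&(hsv[...,2]>130),100,5000,'lid')
    comps(reg&(Z>.01)&(hsv[...,1]>90)&(hsv[...,0]>50)&(hsv[...,0]<95),30,9000,'green')
    if n=='top': comps(reg&(Z>.012),30,20000,'obj')
z=np.load('top0.npz'); im=z['im']
a=cv2.resize(im[195:270,415:505],None,fx=6,fy=6,interpolation=cv2.INTER_CUBIC)
z=np.load('scene0.npz'); im=z['im']
b=cv2.resize(im[130:190,190:262],None,fx=6,fy=6,interpolation=cv2.INTER_CUBIC)
b=cv2.copyMakeBorder(b,0,max(0,a.shape[0]-b.shape[0]),0,0,0)[:a.shape[0]]
o=np.hstack([a,b]); o=cv2.resize(o,None,fx=.8,fy=.8); save('view0.png',o)
E
python3 m.py
```

```text
top knob 18 px 434.9 151.5 med [ 0.747 -0.21   0.075] ext [ 0.726 -0.215  0.072] [ 0.76  -0.201  0.078] mid [ 0.7432 -0.208   0.0751]
top knob 38 px 422.9 159.8 med [ 0.718 -0.168  0.074] ext [ 0.709 -0.207  0.072] [ 0.754 -0.156  0.078] mid [ 0.7317 -0.1816  0.075 ]
top lid 176 px 466.1 227.9 med [ 0.534 -0.284  0.052] ext [ 0.516 -0.305  0.045] [ 0.551 -0.262  0.06 ] mid [ 0.5337 -0.2839  0.0525]
top green 825 px 197.5 186.6 med [0.675 0.46  0.013] ext [0.627 0.411 0.01 ] [0.729 0.514 0.042] mid [0.678  0.4624 0.026 ]
top green 882 px 397.4 224.3 med [ 0.552 -0.104  0.013] ext [ 0.503 -0.156  0.01 ] [ 0.607 -0.055  0.038] mid [ 0.5549 -0.1055  0.0241]
top green 1079 px 459.9 231.1 med [ 0.52  -0.271  0.045] ext [ 0.476 -0.332  0.01 ] [ 0.592 -0.206  0.078] mid [ 0.5336 -0.2689  0.044 ]
top green 946 px 362.2 267.7 med [ 0.435 -0.001  0.013] ext [ 0.385 -0.053  0.01 ] [0.486 0.05  0.037] mid [ 0.4359 -0.0014  0.0237]
top green 957 px 175.3 277.0 med [0.422 0.512 0.013] ext [0.374 0.463 0.01 ] [0.474 0.565 0.04 ] mid [0.4239 0.5138 0.0249]
top obj 373 px 424.8 155.9 med [ 0.744 -0.18
[... 2605 characters left out ...]
 mid [ 0.5347 -0.2867  0.0527]
scene green 868 px 223.6 161.6 med [ 0.564 -0.272  0.03 ] ext [ 0.491 -0.346  0.01 ] [ 0.599 -0.201  0.073] mid [ 0.5447 -0.2739  0.0417]
scene green 460 px 317.9 173.9 med [0.447 0.006 0.012] ext [ 0.386 -0.052  0.01 ] [0.492 0.052 0.038] mid [ 4.392e-01 -1.000e-04  2.410e-02]
scene green 458 px 269.5 185.2 med [ 0.561 -0.098  0.012] ext [ 0.508 -0.155  0.01 ] [ 0.603 -0.053  0.04 ] mid [ 0.5555 -0.104   0.0248]
scene green 733 px 488.5 228.4 med [0.434 0.516 0.013] ext [0.373 0.464 0.01 ] [0.48  0.567 0.039] mid [0.4262 0.5156 0.0245]
scene green 1154 px 445.6 292.1 med [0.688 0.465 0.013] ext [0.628 0.412 0.01 ] [0.735 0.515 0.038] mid [0.6814 0.4638 0.0238]
```

View pics/view0.png

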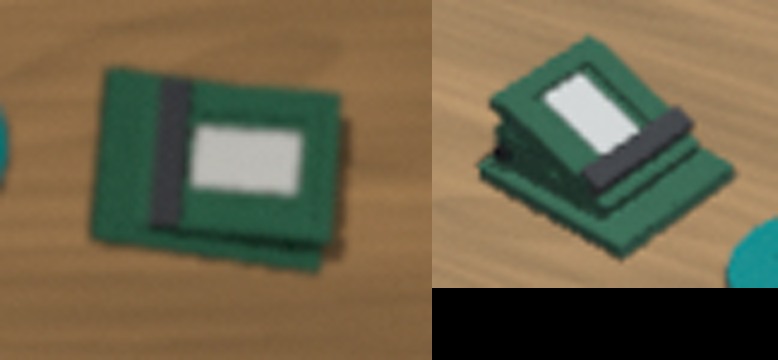

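The crop shows the viewer's dark steel lip on the left (+y) side in the top crop, with the white pocket floor to its right. The slope rises to the robot's right, as described.

Things that could be taken for lid a:
- White lids at (232,232), (282,235) and (333,208), which are raised with tops at z=0.065.
- Teal lids at (198,187) and (398,224), and green lids at (176,277) and (363,268), all flat on the bench.

I choose the leftmost white one, at (232,232). I'll get precise knob positions and take the close crop.

Run:
```python
from h import *
for n in("top","scene"):
    z=np.load(n+'0.npz'); im,P=z['im'],z['P']
    for t,(x,y) in dict(a=(.536,.3525),b=(.526,.219),c=(.597,.079)).items():
        r=np.hypot(P[...,0]-x,P[...,1]-y)
        k=(r<.03)&(P[...,2]>.085)&(P[...,2]<.1)
        l=(r<.07)&(P[...,2]>.0615)&(P[...,2]<.07)
        q=P[l]; h=cv2.minEnclosingCircle(q[:,:2].astype(np.float32))
        v,u=np.where(k)
        print(n,t,'knobtop',k.sum(),(ray(n,u.mean(),v.mean(),.091).round(4) if k.any() else ''),'disc',np.round(h[0],4),round(h[1],4), np.median(q[:,2]).round(4))
im=np.load('top0.npz')['im']
save('crop_a.png',cv2.resize(im[195:275,195:365],None,fx=4,fy=4,interpolation=cv2.INTER_CUBIC))
s=get_state(); print(R.from_quat(s['orientation'],scalar_first=True).as_matrix().round(3))
```

```text
top a knobtop 67 [0.5353 0.352  0.091 ] disc [0.5357 0.3524] 0.0532 0.0647
top b knobtop 64 [0.5261 0.2182 0.091 ] disc [0.5264 0.2188] 0.0529 0.0647
top c knobtop 66 [0.5958 0.0798 0.091 ] disc [0.5963 0.0797] 0.053 0.0648
scene a knobtop 58 [0.5423 0.3533 0.091 ] disc [0.5403 0.353 ] 0.054 0.0644
scene b knobtop 53 [0.5339 0.2204 0.091 ] disc [0.53   0.2178] 0.0549 0.0643
scene c knobtop 50 [0.6028 0.0813 0.091 ] disc [0.6004 0.0804] 0.0542 0.0644
[[-0.927  0.375 -0.001]
 [ 0.375  0.927 -0.001]
 [ 0.    -0.002 -1.   ]]
```

View pics/crop_a.png

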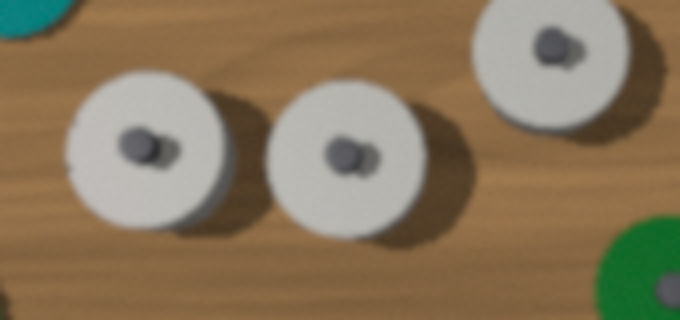

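Both views agree to about 4 mm, so I'll use the means. The crop confirms the leftmost white lid has a grey knob. I'll move above tub a and square the tool to the world axes.

Request:
drive_tool:
  deltas:
    - [[0,-0.366,-0.046,0.06,0,0,-22],[0,-0.366,-0.046,0.06,0,0,-22],[0,-0.366,-0.046,0.06,0,0,-22],[0,-0.366,-0.046,0.06,0,0,-22],[0,-0.366,-0.046,0.06,0,0,-22],[0,-0.366,-0.046,0.06,0,0,-22],[0,-0.366,-0.046,0.06,0,0,-22],[0,-0.366,-0.046,0.06,0,0,-22],[0,-0.366,-0.046,0.06,0,0,-22]]
  newtons: 40

```text
clock: 1.23
tcp_pos: [0.5365, 0.3539, 0.1716]
orientation: [-0.0, -0.0, 1.0, 0.0]
wrist_force: [0.1, -0.1, -0.3]
finger_gap: 0.0853
grip_force: 0.0
```

```bash
cat > w.py <<'E'
from h import *
import sys
s=get_state(); c=calibration("wrist"); im,d=read_camera("wrist"); save(sys.argv[1]+'.png',im)
P=pts("wrist",d,c); np.savez(sys.argv[1]+'.npz',im=im,d=d,P=P,T=c['world_from_camera'],K=c['mtx'])
print(s['clock'],s['tcp_pos'].round(4),R.from_quat(s['orientation'],scalar_first=True).as_matrix().round(3).tolist(),s['joint_pos'].round(2),s['wrist_force'].round(1))
print(np.round(c['world_from_camera'],3).tolist(),np.round(c['mtx'],1).tolist())
for t,(x,y) in dict(a=(.536,.3525),b=(.528,.219),c=(.598,.080)).items():
    r=np.hypot(P[...,0]-x,P[...,1]-y)
    for lo,hi,h in((.087,.095,.091),(.062,.068,.065)):
        q=P[(r<.065)&(P[...,2]>lo)&(P[...,2]<hi)]
        if len(q)>20:
            e=cv2.minEnclosingCircle(q[:,:2].astype(np.float32)); print(t,h,len(q),np.round(e[0],4),round(e[1],4),np.median(q[:,2]).round(4))
E
python3 w.py w1
```

```text
1.225 [0.5365 0.3539 0.1716] [[-1.0, -0.001, -0.001], [-0.001, 1.0, 0.0], [0.001, 0.0, -1.0]] [0.46 0.47 0.13 1.23 0.   0.46] [ 0.1 -0.1 -0.3]
[[-0.001, -0.965, -0.263, 0.47], [1.0, -0.001, -0.001, 0.353], [0.001, -0.263, 0.965, 0.314], [0.0, 0.0, 0.0, 1.0]] [[304.8, 0.0, 322.5], [0.0, 304.8, 199.1], [0.0, 0.0, 1.0]]
a 0.091 711 [0.5374 0.3516] 0.0121 0.0904
a 0.065 10831 [0.5377 0.3517] 0.0531 0.0645
b 0.091 771 [0.528  0.2178] 0.0121 0.0903
b 0.065 10932 [0.5285 0.2175] 0.0535 0.0644
c 0.091 63 [0.6002 0.0873] 0.0077 0.0888
c 0.065 6140 [0.599 0.08 ] 0.0538 0.0642
```

Request:
drive_tool:
  deltas:
    - [[0,-0.001,-0.002,0.05,0,0,0],[0,-0.001,-0.002,0.1,0,0,0],[0,-0.001,-0.002,0.1,0,0,0],[255,-0.001,-0.002,0.1,0,0,0],[255,-0.001,-0.002,0.1,0,0,0],[255,-0.001,-0.002,0.1,0,0,0],[255,-0.001,-0.002,0.1,0,0,0],[255,-0.001,-0.002,0.1,0,0,0]]
  newtons: 40

```text
clock: 2.28
tcp_pos: [0.5399, 0.3515, 0.0732]
orientation: [0.001, 0.0, 1.0, 0.001]
wrist_force: [-0.6, 0.5, 6.6]
finger_gap: 0.0224
grip_force: 39.2
```

Request:
drive_tool:
  deltas:
    - [[255,0,0,-0.03,0,0,0],[255,0,0,-0.05,0,0,0],[255,0.05,-0.003,-0.05,0,0,0],[255,0.11,-0.007,-0.05,0,0,0],[255,0.1525,-0.007,-0.04,0,0,0],[255,0.1525,-0.007,0.01,0,0,0],[255,0.1525,-0.007,0.04,0,0,0],[255,0.1525,-0.007,0.046,0,0,0],[255,0.1525,-0.007,0.05,0,0,0],[255,0.1525,-0.007,0.05,0,0,0]]

```text
clock: 3.52
tcp_pos: [0.3873, 0.3446, 0.0223]
orientation: [0.001, 0.001, 1.0, 0.001]
wrist_force: [-0.4, -0.9, -0.3]
finger_gap: 0.0221
grip_force: 39.3
```

Request:
drive_tool:
  deltas:
    - [[255,0,0,0.001,0,0,0],[120,0,0,0.001,0,0,0],[120,0,0,0.001,0,0,0],[120,0,0,0.001,0,0,0],[120,0,0,-0.03,0,0,0],[120,0,0,-0.08,0,0,0],[120,-0.04,0,-0.13,0,0,0],[120,-0.085,0,-0.16,0,0,0],[120,-0.085,0,-0.16,0,0,0]]

```text
clock: 4.65
tcp_pos: [0.4761, 0.3449, 0.1844]
orientation: [0.004, 0.002, 1.0, 0.002]
wrist_force: [-0.7, -0.9, -0.2]
finger_gap: 0.0456
grip_force: 0.0
```

```bash
python3 w.py w2
```

```text
4.65 [0.4761 0.3449 0.1844] [[-1.0, 0.003, 0.007], [0.003, 1.0, 0.004], [-0.007, 0.004, -1.0]] [ 0.49  0.35 -0.02  1.19 -0.    0.49] [-0.7 -0.9 -0.2]
[[0.003, -0.963, -0.27, 0.409], [1.0, 0.004, -0.004, 0.344], [0.005, -0.27, 0.963, 0.326], [0.0, 0.0, 0.0, 1.0]] [[304.8, 0.0, 322.5], [0.0, 304.8, 199.1], [0.0, 0.0, 1.0]]
b 0.091 578 [0.5277 0.2178] 0.0124 0.0902
b 0.065 7492 [0.5278 0.2176] 0.0533 0.0644
c 0.091 511 [0.5972 0.0787] 0.0127 0.0899
c 0.065 6096 [0.5981 0.0786] 0.0541 0.0642
```

View pics/w2.png

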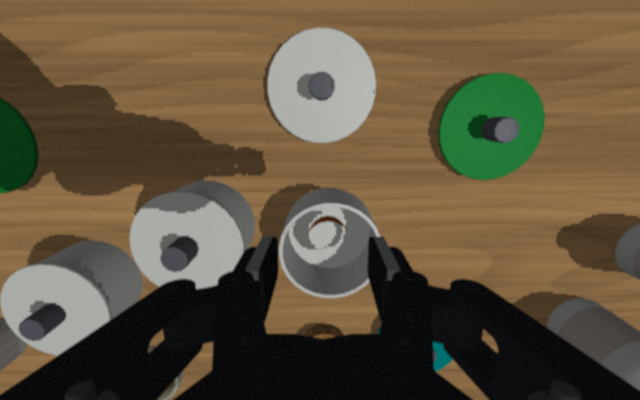

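Tub a holds no blue. It shows a pale and orange round object at (323,232), so not the carrier, and lid a lies knob up at (322,86). On to tub b.

Request:
drive_tool:
  deltas:
    - [[120,-0.02,-0.06,0.02,0,0,0],[120,-0.058,-0.12,0.03,0,0,0],[120,-0.058,-0.127,0.06,0,0,0],[120,-0.058,-0.127,0.06,0,0,0],[120,-0.058,-0.127,0.06,0,0,0]]

```text
clock: 5.32
tcp_pos: [0.5279, 0.2175, 0.1211]
orientation: [-0.001, 0.0, 1.0, 0.0]
wrist_force: [0.9, -0.9, 0.6]
finger_gap: 0.0451
grip_force: 0.0
```

Request:
drive_tool:
  deltas:
    - [[120,0,0,0.03,0,0,0],[120,0,0,0.0475,0,0,0],[120,0,0,0.0475,0,0,0],[255,0,0,0.0475,0,0,0],[255,0,0,0.0475,0,0,0],[255,0,0,0.0475,0,0,0],[255,0,0,0.0475,0,0,0],[255,0,0,0.02,0,0,0],[255,0,0,-0.005,0,0,0],[255,0.05,-0.001,-0.005,0,0,0],[255,0.105,-0.0025,-0.005,0,0,0],[255,0.143,-0.0025,-0.005,0,0,0]]

```text
clock: 6.82
tcp_pos: [0.3839, 0.2141, 0.1263]
orientation: [-0.0, 0.0, 1.0, -0.0]
wrist_force: [0.5, 0.3, 0.0]
finger_gap: 0.0224
grip_force: 39.3
```

Request:
drive_tool:
  deltas:
    - [[255,0,0,0.05,0,0,0],[255,0,0,0.09,0,0,0],[255,0,0,0.1,0,0,0],[255,0,0,0.104,0,0,0],[255,0,0,0.1045,0,0,0],[120,0,0,0.1045,0,0,0],[120,0,0,0.1045,0,0,0],[120,0,0,0.1045,0,0,0],[120,0,0,0.07,0,0,0],[120,0,0,0.02,0,0,0],[120,-0.04,0,-0.04,0,0,0],[120,-0.08,0,-0.07,0,0,0]]

```text
clock: 8.32
tcp_pos: [0.4671, 0.2149, 0.1993]
orientation: [0.001, -0.0, 1.0, 0.0]
wrist_force: [1.4, 0.9, -1.0]
finger_gap: 0.0455
grip_force: 0.0
```

```bash
cat > blue.py <<'E'
from h import *
import sys
z=np.load(sys.argv[1]+'.npz'); im,P=z['im'],z['P']
hsv=cv2.cvtColor(im,cv2.COLOR_RGB2HSV)
m=(hsv[...,0]>98)&(hsv[...,0]<130)&(hsv[...,1]>90)&(hsv[...,2]>30)
k,l,st,ce=cv2.connectedComponentsWithStats(m.astype(np.uint8))
for i in range(1,k):
    if st[i,4]>60: print(st[i],ce[i].round(1),np.nanmedian(P[l==i],0).round(4),np.nanmin(P[l==i],0).round(3),np.nanmax(P[l==i],0).round(3))
E
python3 w.py w3; python3 blue.py w3
```

```text
8.325 [0.4671 0.2149 0.1993] [[-1.0, -0.0, 0.003], [-0.0, 1.0, 0.001], [-0.003, 0.001, -1.0]] [ 0.27  0.21 -0.18  1.19  0.    0.27] [ 1.4  0.9 -1. ]
[[-0.0, -0.964, -0.266, 0.4], [1.0, 0.0, -0.002, 0.214], [0.002, -0.266, 0.964, 0.341], [0.0, 0.0, 0.0, 1.0]] [[304.8, 0.0, 322.5], [0.0, 304.8, 199.1], [0.0, 0.0, 1.0]]
c 0.065 1276 [0.5979 0.078 ] 0.0533 0.0643
[ 294  204   65   55 1496] [325.3 229.6] [0.5258 0.2172 0.0088] [0.498 0.181 0.005] [0.566 0.256 0.043]
```

View pics/w3.png

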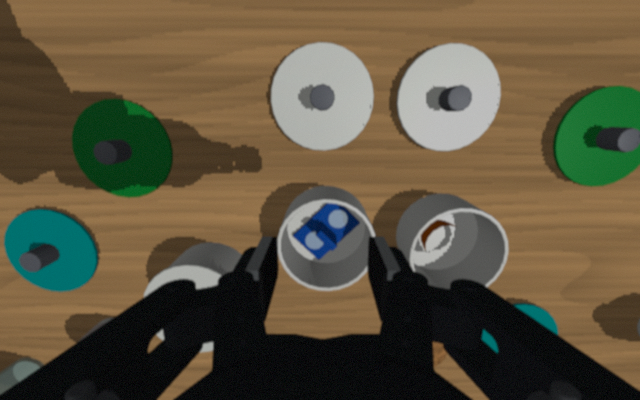

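Tub b holds the blue carrier at (325,230). Both removed lids, at (322,96) and (449,97), lie flat with knobs up. Now the carrier's pose, and the viewer's from the earlier views.

```bash
cat > car.py <<'E'
from h import *
import sys
z=np.load(sys.argv[1]+'.npz'); im,P=z['im'],z['P']
hsv=cv2.cvtColor(im,cv2.COLOR_RGB2HSV)
r=np.hypot(P[...,0]-.528,P[...,1]-.2177)
blue=(hsv[...,0]>98)&(hsv[...,0]<130)&(hsv[...,1]>90)&(hsv[...,2]>30)
m=cv2.morphologyEx((blue&(r<.05)).astype(np.uint8),cv2.MORPH_CLOSE,np.ones((3,3)))
c,_=cv2.findContours(m,cv2.RETR_EXTERNAL,cv2.CHAIN_APPROX_NONE); c=max(c,key=cv2.contourArea)
f=np.zeros_like(m); cv2.drawContours(f,[c],-1,1,-1)
pl=P[(f>0)&(P[...,2]>.004)&(P[...,2]<.014)]
rc=cv2.minAreaRect((pl[:,:2]*1000).astype(np.float32)); print('plate',rc,np.median(pl[:,2]),len(pl))
rb=P[(f>0)&(P[...,2]>.037)&(P[...,2]<.047)]
rc2=cv2.minAreaRect((rb[:,:2]*1000).astype(np.float32)); print('ribtop',rc2,np.median(rb[:,2]),len(rb))
for name,q in (('plate',pl),('rib',rb)):
    w,V=np.linalg.eigh(np.cov(q[:,:2].T)); print(name,'long axis deg',np.degrees(np.arctan2(V[1,1],V[0,1])).round(1),q.mean(0).round(4))
E
python3 car.py w3
python3 - <<'E'
from h import *
# viewer
for n in("top","scene"):
    z=np.load(n+'0.npz'); im,P=z['im'],z['P']; hsv=cv2.cvtColor(im,cv2.COLOR_RGB2HSV)
    X,Y,Z=P[...,0],P[...,1],P[...,2]
    reg=(abs(X-.534)<.09)&(abs(Y+.27)<.1)
    w=reg&(hsv[...,1]<60)&(hsv[...,2]>130)&(Z>.03)
    w=cv2.erode(w.astype(np.uint8),np.ones((3,3)))>0
    q=P[w]; cc=q.mean(0); U,S,Vt=np.linalg.svd(q-cc,full_matrices=False); nn=Vt[2]*np.sign(Vt[2,2])
    print(n,'floor',len(q),cc.round(4),'normal',nn.round(3),'tilt',np.degrees(np.arccos(nn[2])).round(1),'az',np.degrees(np.arctan2(nn[1],nn[0])).round(1),'rms',S[2]/len(q)**.5)
    b=reg&(Z>.006)
    print(' base rect',cv2.minAreaRect((P[b][:,:2]*1000).astype(np.float32)))
    g=cv2.minAreaRect((P[reg&(hsv[...,1]<60)&(hsv[...,2]>130)&(Z>.03)][:,:2]*1000).astype(np.float32)); print(' white',g)
    d=reg&(hsv[...,1]<110)&(hsv[...,2]<80)&(Z>.03)
    print(' dark',d.sum(),P[d].mean(0).round(4),cv2.minAreaRect((P[d][:,:2]*1000).astype(np.float32)))
E
```

```text
plate ((528.4113159179688, 218.42251586914062), (43.59111404418945, 67.15673828125), 44.3167839050293) 0.00870205133464802 1633
ribtop ((528.3584594726562, 217.84963989257812), (25.073131561279297, 8.205299377441406), 44.83375930786133) 0.04149410089332922 189
plate long axis deg 128.7 [0.5268 0.2182 0.0087]
rib long axis deg -135.9 [0.5279 0.2179 0.0412]
top floor 204 [ 0.5342 -0.283   0.0522] normal [0.114 0.428 0.897] tilt 26.3 az 75.1 rms 0.0020834076747571115
 base rect ((536.7858276367188, -258.8138732910156), (172.64825439453125, 105.74071502685547), 80.44155883789062)
 white ((534.3671875, -283.14605712890625), (53.56521224975586, 36.365447998046875), 79.86682891845703)
 dark 245 [ 0.5371 -0.2474  0.0469] ((532.4622802734375, -282.2056579589844), (98.30294036865234, 85.432373046875), 80.42118072509766)
scene floor 89 [ 0.5359 -0.2814  0.0511] normal [-0.045  0.434  0.9  ] tilt 25.9 az 95.9 rms 0.002124833757728729
 base rect ((539.0095825195312, -274.70281982421875), (135.04148864746094, 104.8599624633789), 80.99617767333984)
 white ((535.2083129882812, -283.4653015136719), (52.9467658996582, 37.821529388427734), 77.3096923828125)
 dark 256 [ 0.5565 -0.264   0.0445] ((541.6063842773438, -280.14837646484375), (105.38720703125, 85.90258026123047), 85.50629425048828)
```

The carrier's rib top is at (0.528, 0.218) with z=0.0415, which matches the expected 0.042. The plate measures 67x44 mm and its long axis is at 134.5°. I'll hover over it with the fingers narrowed.

Request:
drive_tool:
  deltas:
    - [[165,-0.03,0.003,0.02,0,0,-10],[165,-0.063,0.003,0.05,0,0,-20],[165,-0.063,0.003,0.09,0,0,-30],[165,-0.063,0.003,0.106,0,0,-40],[165,-0.063,0.003,0.106,0,0,-44.5],[165,-0.063,0.003,0.106,0,0,-44.5],[165,-0.063,0.003,0.106,0,0,-44.5]]

```text
clock: 9.25
tcp_pos: [0.5295, 0.2176, 0.0905]
orientation: [0.0, -0.378, 0.926, -0.0]
wrist_force: [-0.0, 0.3, 0.2]
finger_gap: 0.03
grip_force: 0.0
```

```bash
python3 w.py w4; python3 car.py w4
```

```text
9.25 [0.5295 0.2176 0.0905] [[-0.715, -0.699, 0.001], [-0.699, 0.715, 0.0], [-0.001, -0.0, -1.0]] [ 0.25  0.39 -0.2   0.98  0.   -0.52] [-0.   0.3  0.2]
[[-0.699, -0.689, -0.188, 0.482], [0.715, -0.674, -0.186, 0.17], [0.001, -0.265, 0.964, 0.233], [0.0, 0.0, 0.0, 1.0]] [[304.8, 0.0, 322.5], [0.0, 304.8, 199.1], [0.0, 0.0, 1.0]]
b 0.091 76 [0.5258 0.2128] 0.0217 0.0931
c 0.091 1679 [0.5975 0.0796] 0.0123 0.0901
c 0.065 21381 [0.5979 0.0795] 0.0535 0.0644
plate ((528.7263793945312, 217.98104858398438), (43.6640739440918, 67.2501220703125), 44.64445877075195) 0.008719514121883334 4264
ribtop ((528.7349243164062, 218.04983520507812), (25.912391662597656, 7.892185211181641), 44.20211410522461) 0.04152464463340108 455
plate long axis deg 135.3 [0.5277 0.2167 0.0087]
rib long axis deg -135.4 [0.5283 0.2173 0.0414]
```

Request:
drive_tool:
  deltas:
    - [[165,0,0,0.03,0,0,0],[165,0,0,0.055,0,0,0],[165,0,0,0.07,0,0,0],[165,0,0,0.076,0,0,0],[165,0,0,0.076,0,0,0],[255,0,0,0.076,0,0,0],[255,0,0,0.076,0,0,0],[255,0,0,0.076,0,0,0],[255,0,0,0.076,0,0,0]]
  newtons: 60

```text
clock: 10.42
tcp_pos: [0.53, 0.2177, 0.0152]
orientation: [0.001, -0.378, 0.926, -0.0]
wrist_force: [0.0, 0.5, 5.7]
finger_gap: 0.0066
grip_force: 60.8
```

Request:
drive_tool:
  deltas:
    - [[255,0,0,-0.02,0,0,0],[255,0,0,-0.07,0,0,0],[255,0,0,-0.13,0,0,0],[255,0,0,-0.18,0,0,0],[255,0.03,-0.04,-0.2,0,0,9],[255,0.065,-0.09,-0.2,0,0,18],[255,0.1,-0.14,-0.2,0,0,27],[255,0.14,-0.19,-0.2,0,0,36],[255,0.175,-0.24,-0.2,0,0,45],[255,0.21,-0.29,-0.2,0,0,53.8],[255,0.25,-0.34,-0.2,0,0,53.8],[255,0.291,-0.398,-0.2,0,0,53.8]]

```text
clock: 11.92
tcp_pos: [0.5982, -0.2624, 0.2138]
orientation: [-0.0, 0.082, 0.997, 0.0]
wrist_force: [0.9, 0.2, -0.0]
finger_gap: 0.0064
grip_force: 60.0
```

Request:
drive_tool:
  deltas:
    - [[255,0,0,0,0,0,0],[255,0,0,0,0,0,0]]

```text
clock: 12.18
tcp_pos: [0.598, -0.2603, 0.2133]
orientation: [-0.001, 0.082, 0.997, 0.001]
wrist_force: [1.1, -0.1, -0.7]
finger_gap: 0.0068
grip_force: 60.0
```

```bash
python3 w.py w5; cp w5.png pics/ 2>/dev/null; ls pics
```

```text
12.175 [ 0.598  -0.2603  0.2133] [[-0.987, 0.163, -0.002], [0.163, 0.987, 0.002], [0.002, 0.001, -1.0]] [-0.53  0.47  0.24  1.34  0.   -0.37] [ 1.1 -0.1 -0.7]
[[0.163, -0.952, -0.258, 0.533], [0.987, 0.158, 0.041, -0.251], [0.002, -0.261, 0.965, 0.356], [0.0, 0.0, 0.0, 1.0]] [[304.8, 0.0, 322.5], [0.0, 304.8, 199.1], [0.0, 0.0, 1.0]]
c 0.065 1090 [0.6013 0.0417] 0.0384 0.0647
crop_a.png
scene0.png
top0.png
view0.png
w1.png
w2.png
w3.png
w4.png
w5.png
```

View pics/w5.png

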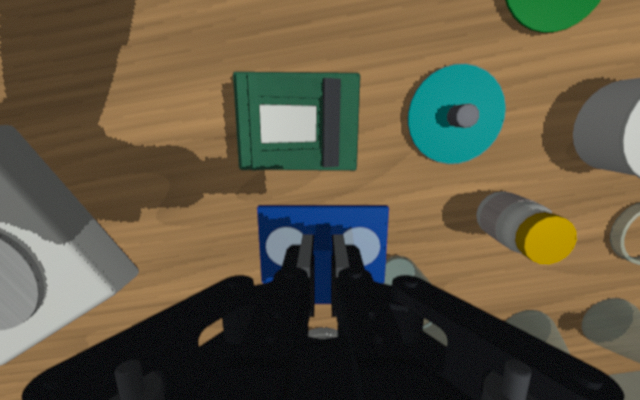

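The wrist view shows the carrier held level and square to the fingers, spanning columns 258-388 and rows 206-303. The viewer is in clear sight: white floor at (288,123) and dark lip at (331,122). Now I'll measure both in this one frame.

```bash
cat > v.py <<'E'
from h import *
z=np.load('w5.npz'); im,P=z['im'],z['P']; hsv=cv2.cvtColor(im,cv2.COLOR_RGB2HSV)
X,Y,Z=P[...,0],P[...,1],P[...,2]
roi=np.zeros(Z.shape,bool); roi[60:185,225:370]=1
def plane(q):
    for _ in range(4):
        c=q.mean(0); U,S,V=np.linalg.svd(q-c,full_matrices=False); n=V[2]*np.sign(V[2,2]); r=(q-c)@n
        q=q[abs(r)<max(2.5*r.std(),.0005)]
    return c,n,r.std(),len(q)
wh=cv2.morphologyEx((roi&(hsv[...,1]<60)&(hsv[...,2]>120)&(Z>.03)).astype(np.uint8),cv2.MORPH_OPEN,np.ones((3,3)))>0
c,n,s,k=plane(P[cv2.erode(wh.astype(np.uint8),np.ones((3,3)))>0])
print('white',c.round(4),n.round(4),'tilt',np.degrees(np.arccos(n[2])).round(2),'az',np.degrees(np.arctan2(n[1],n[0])).round(2),s,k)
print('white rect',cv2.minAreaRect((P[wh][:,:2]*1000).astype(np.float32)))
b=roi&(Z>.005)
rc=cv2.minAreaRect((P[b][:,:2]*1000).astype(np.float32)); print('base',rc)
az=np.radians(rc[2] if rc[1][0]>rc[1][1] else rc[2]-90)
if np.sin(az)<0: az+=np.pi
print('heading az',np.degrees(az))
t=np.radians(25); ez=np.array([np.sin(t)*np.cos(az),np.sin(t)*np.sin(az),np.cos(t)])
ex=np.array([-np.cos(t)*np.cos(az),-np.cos(t)*np.sin(az),np.sin(t)]); ey=np.cross(ez,ex)
B=np.stack([ex,ey,ez],1); print('B',B.round(4).tolist())
wq=(P[wh]-c)@B; print('white in bed axes min/max',(np.percentile(wq,[1,99],axis=0)*1000).round(1).tolist())
o=P[wh].mean(0); w0=(np.percentile(wq,1,axis=0)+np.percentile(wq,99,axis=0))/2; o=c+B@np.array([w0[0],w0[1],np.median(wq[:,2])]); print('white centre',o.round(4))
q=(P-o)@B*1000
dk=roi&(hsv[...,1]<110)&(hsv[...,2]<90)&(Z>.03)&(q[...,2]>5)&(q[...,0]<-10)
print('lip',dk.sum(),np.percentile(q[dk],[2,50,98],axis=0).round(1).tolist())
sl=roi&(abs(q[...,1])<60)&(q[...,2]>-6)&(q[...,2]<20)&(abs(q[...,0])<70)
for x in range(-44,52,2):
    m=sl&(abs(q[...,0]-x)<1)&(abs(q[...,1])<12)
    if m.any(): print((x,q[m][:,2].mean().round(1)),end=' ')
print()
for y in range(-54,54,2):
    m=sl&(abs(q[...,1]-y)<1)&(abs(q[...,0]-5)<12)
    if m.any(): print((y,q[m][:,2].mean().round(1)),end=' ')
print()
# carrier in hand
s=np.array([0.598,-0.2603,0.2133])
bl=(hsv[...,0]>98)&(hsv[...,0]<130)&(hsv[...,1]>90)
bl[:200]=0; bl[310:]=0
pl=P[bl&(Z>.195)&(Z<.215)]
c2,n2,s2,k2=plane(pl); print('carrier plate top',c2.round(4),n2.round(4),s2,k2)
m=bl.astype(np.uint8); v,u=np.where(m>0)
print('px ext',u.min(),u.max(),v.min(),v.max())
for nm,f in (('left',u<=270),('right',u>=376)):
    qq=P[v[f],u[f]]; print(nm,np.nanmedian(qq,0).round(4))
rc=cv2.minAreaRect((pl[:,:2]*1000).astype(np.float32)); print('carrier rect',rc)
E
python3 v.py
```

```text
white [ 0.5337 -0.2842  0.0526] [0.0722 0.4152 0.9069] tilt 24.92 az 80.14 0.0006436670118366946 1834
white rect ((534.0989990234375, -283.15570068359375), (52.32427215576172, 35.43367385864258), 80.066650390625)
base ((534.9729614257812, -278.84814453125), (135.44186401367188, 104.55271911621094), 80.3948974609375)
heading az 80.3948974609375
B [[-0.1512, 0.986, 0.0705], [-0.8936, -0.1669, 0.4167], [0.4226, 0.0, 0.9063]]
white in bed axes min/max [[-29.3, -17.1, -1.6], [26.8, 17.5, 1.6]]
white centre [ 0.534  -0.2831  0.0521]
lip 1515 [[-48.1, -40.3, 9.5], [-39.0, -1.5, 12.6], [-31.3, 41.1, 14.0]]
(-44, np.float64(12.7)) (-42, np.float64(12.8)) (-40, np.float64(12.7)) (-38, np.float64(12.5)) (-36, np.float64(8.1)) (-34, np.float64(6.1)) (-32, np.float64(7.4)) (-30, np.float64(0.1)) (-28, np.float64(0.0)) (-26, np.float64(0.1)) (-24, np.float64(0.1)) (-22, np.float64(0.0)) (-20, np.float64(-0.1)) (-18, np.float64(0.1)) (-16, np.float64(0.2)) (-14, np.float64(0.1)) (-12, np.float64(-0.0)) (-10, np.float64(-0.1)) (-8, np.float64(-0.0)) (-6, np.float64(-0.0)) (-4, np.float64(0.0)) (-2, 
[... 1167 characters left out ...]
1)) (10, np.float64(-0.0)) (12, np.float64(0.1)) (14, np.float64(0.2)) (16, np.float64(0.1)) (18, np.float64(-0.3)) (20, np.float64(-0.4)) (22, np.float64(-0.4)) (24, np.float64(0.3)) (26, np.float64(4.6)) (28, np.float64(4.6)) (30, np.float64(4.4)) (32, np.float64(4.7)) (34, np.float64(4.6)) (36, np.float64(4.6)) (38, np.float64(4.5)) (40, np.float64(4.7)) (42, np.float64(4.5)) (44, np.float64(3.7)) 
carrier plate top [ 0.589  -0.2589  0.2067] [ 0.0013 -0.0016  1.    ] 0.0005915436909719722 4159
px ext 175 473 206 309
left [ 0.5841 -0.2905  0.2069]
right [ 0.5947 -0.2302  0.2069]
carrier rect ((597.799560546875, -260.7334289550781), (67.39143371582031, 44.16798400878906), 81.19054412841797)
```

The measurements check out:
- Heading is 80.3° and the floor tilt is 24.9° (25° given).
- The upper rim step and the lip edge both put the bed origin at (0.535, -0.279, 0.050), where the height should be 50 mm.
- The carrier is centred in the fingers.

Next I'll compute the waypoints.

```bash
cat > wp.py <<'E'
from h import *
import sys
az=np.radians(80.3); t=np.radians(25)
ez=np.array([np.sin(t)*np.cos(az),np.sin(t)*np.sin(az),np.cos(t)])
ex=np.array([-np.cos(t)*np.cos(az),-np.cos(t)*np.sin(az),np.sin(t)]); ey=np.cross(ez,ex)
B=np.stack([ex,ey,ez],1); O=np.array([.5352,-.2786,.0500]); H=.0114
def tcp(Ex,Ez,phi,back=0,up=0,y=0):
    p=np.radians(phi); cx=np.array([np.cos(p),0,np.sin(p)]); n=np.array([-np.sin(p),0,np.cos(p)])
    E=np.array([Ex,y,Ez])/1e3; T=E+.034*cx+H*n+back/1e3*cx+np.array([0,0,up/1e3])
    Rb=np.stack([[0,-1,0],-cx,-n],1)
    return O+B@T, R.from_matrix(B@Rb)
if __name__=='__main__':
    s=get_state(); p0=s['tcp_pos']; R0=R.from_quat(s['orientation'],scalar_first=True)
    print('clock',s['clock'],'F',s['wrist_force'].round(1),'j',s['joint_pos'].round(2))
    # current carrier in bed coords
    Rc=(R.from_matrix(B).inv()*R0).as_matrix(); n=-Rc[:,2]; cx=-Rc[:,1]
    U=B.T@(p0-O)-H*n; print('now: tilt',np.degrees(np.arctan2(cx[2],cx[0])).round(2),'yaw',np.degrees(np.arctan2(cx[1],cx[0])).round(2),'roll',np.degrees(n[1]).round(2),'E',((U-.034*cx)*1e3).round(2),'upper',((U+.034*cx)*1e3).round(2))
    for w in eval(sys.argv[1]):
        p,Rt=tcp(*w); print(w,p.round(4),'shift',R0.inv().apply(p-p0).round(4),'rot',(R0.inv()*Rt).as_rotvec(degrees=True).round(2))
E
python3 wp.py "[(-33.5,1.2,12,20,50),(-33.5,1.2,12,20,8),(-33.5,1.2,12,0,0)]"
```

```text
clock 12.225 F [-0.6  0.5 -0.8] j [-0.53  0.47  0.24  1.34  0.   -0.37]
now: tilt -25.06 yaw 0.42 roll 0.08 E [  6.89  58.61 164.93] upper [ 68.49  59.06 136.13]
(-33.5, 1.2, 12, 20, 50) [ 0.5379 -0.2631  0.1238] shift [ 0.0588 -0.0134  0.09  ] rot [37.06  0.05  0.39]
(-33.5, 1.2, 12, 20, 8) [ 0.5349 -0.2806  0.0858] shift [ 0.0589 -0.0312  0.128 ] rot [37.06  0.05  0.39]
(-33.5, 1.2, 12, 0, 0) [ 0.537  -0.2682  0.0665] shift [ 0.0588 -0.0186  0.1473] rot [37.06  0.05  0.39]
```

Request:
drive_tool:
  deltas:
    - [[255,0.02,-0.005,0,10,0,0],[255,0.04,-0.013,0,20,0,0.2],[255,0.059,-0.013,0.02,30,0,0.4],[255,0.059,-0.013,0.05,37,0,0.4],[255,0.059,-0.013,0.08,37,0,0.4],[255,0.059,-0.013,0.09,37,0,0.4],[255,0.059,-0.013,0.09,37,0,0.4],[255,0.059,-0.013,0.09,37,0,0.4]]

```text
clock: 13.22
tcp_pos: [0.5393, -0.2641, 0.126]
orientation: [-0.025, 0.081, 0.945, -0.317]
wrist_force: [0.8, 0.4, -0.7]
finger_gap: 0.0066
grip_force: 60.0
```

```bash
python3 w.py w6|head -1; python3 wp.py "[(-33.5,1.2,12,20,8),(-33.5,1.2,12,10,0),(-33.5,1.2,12,0,0)]"
python3 - <<'E'
from h import *
import wp
z=np.load('w6.npz'); im,P=z['im'],z['P']; hsv=cv2.cvtColor(im,cv2.COLOR_RGB2HSV)
Q=(P-wp.O)@wp.B*1e3
bl=(hsv[...,0]>98)&(hsv[...,0]<130)&(hsv[...,1]>90)&(np.abs(Q[...,0])<60)&(np.abs(Q[...,1])<40)
q=Q[bl&(Q[...,2]<85)]; c=q.mean(0)
for _ in range(4):
    c=q.mean(0);U,S,V=np.linalg.svd(q-c,full_matrices=False);n=V[2]*np.sign(V[2,2]);r=(q-c)@n;q=q[abs(r)<max(2.5*r.std(),.5)]
print('plate n in bed',n.round(3),'tilt',np.degrees(np.arctan2(-n[0],n[2])).round(1),'y ext',np.percentile(q[:,1],[.5,99.5]).round(1),'x',np.percentile(q[:,0],[.3,99.7]).round(1),len(q),'c',c.round(1))
lp=(hsv[...,1]<110)&(hsv[...,2]<90)&(Q[...,2]>10)&(Q[...,2]<16)&(Q[...,0]<-20)&(Q[...,0]>-45)&(abs(Q[...,1])<45)
print('lip',lp.sum(),np.percentile(Q[lp],[3,50,97],axis=0).round(1).tolist())
E
```

```text
13.225 [ 0.5393 -0.2641  0.126 ] [[-0.986, 0.138, -0.098], [0.169, 0.786, -0.594], [-0.005, -0.602, -0.798]] [-0.29  0.39 -0.27  0.82 -0.64 -0.15] [ 0.8  0.4 -0.7]
clock 13.275 F [ 0.1 -0.5  0.2] j [-0.29  0.39 -0.27  0.82 -0.64 -0.15]
now: tilt 12.02 yaw -0.22 roll -0.21 E [-12.19   1.81  56.96] upper [54.32  1.56 71.12]
(-33.5, 1.2, 12, 20, 8) [ 0.5349 -0.2806  0.0858] shift [0.0018 0.0108 0.0423] rot [-0.02  0.21 -0.21]
(-33.5, 1.2, 12, 10, 0) [ 0.5356 -0.276   0.0725] shift [0.0019 0.0224 0.0501] rot [-0.02  0.21 -0.21]
(-33.5, 1.2, 12, 0, 0) [ 0.537  -0.2682  0.0665] shift [0.002  0.0324 0.0501] rot [-0.02  0.21 -0.21]
plate n in bed [-0.207 -0.006  0.978] tilt 12.0 y ext [-20.   22.3] x [-12.7  52.6] 4101 c [19.7 -7.8 68.3]
lip 3287 [[-43.0, -40.5, 11.1], [-35.0, -4.1, 12.4], [-26.9, 38.4, 13.6]]
```

View pics/w6.png

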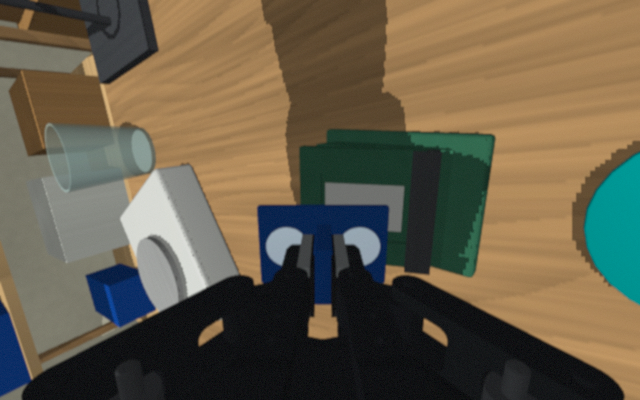

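The carrier is tilted 12° over the bed, clear of the lip at (424,205), and the green pocket is visible behind it. Measured and modelled poses agree within 1 mm, so I'll lower it.

Request:
drive_tool:
  deltas:
    - [[255,0.0016,0.005,0.02,0,0.2,-0.2],[255,0.0016,0.0108,0.035,0,0.2,-0.2],[255,0.0016,0.0108,0.042,0,0.2,-0.2],[255,0.0016,0.0108,0.042,0,0.2,-0.2],[255,0.0016,0.0108,0.042,0,0.2,-0.2]]

```text
clock: 13.9
tcp_pos: [0.5346, -0.2802, 0.0852]
orientation: [-0.027, 0.08, 0.945, -0.316]
wrist_force: [-0.4, 0.1, -0.0]
finger_gap: 0.007
grip_force: 60.0
```

```bash
python3 wp.py "[(-33.5,1.2,12,12,0),(-33.5,1.2,12,6,0),(-33.5,1.2,12,0,0),(-33.8,0.5,6,0,0),(-34,0,0,0,0)]"
```

```text
clock 13.9 F [-0.4  0.1 -0. ] j [-0.32  0.43 -0.32  0.71 -0.64 -0.19]
now: tilt 12.01 yaw 0.05 roll 0.05 E [-14.53  -0.39  12.98] upper [51.98 -0.33 27.13]
(-33.5, 1.2, 12, 12, 0) [ 0.5354 -0.2776  0.0737] shift [-0.0004  0.009   0.0076] rot [-0.01 -0.05  0.05]
(-33.5, 1.2, 12, 6, 0) [ 0.5362 -0.2729  0.0701] shift [-0.0004  0.015   0.0076] rot [-0.01 -0.05  0.05]
(-33.5, 1.2, 12, 0, 0) [ 0.537  -0.2682  0.0665] shift [-0.0004  0.021   0.0076] rot [-0.01 -0.05  0.05]
(-33.8, 0.5, 6, 0, 0) [ 0.5365 -0.2711  0.0635] shift [-0.0004  0.0204  0.0118] rot [-6.01 -0.05  0.05]
(-34, 0, 0, 0, 0) [ 0.536  -0.2739  0.0603] shift [-0.0004  0.0201  0.016 ] rot [-12.01  -0.06   0.04]
```

Request:
drive_tool:
  deltas:
    - [[255,0,0.004,0.004,0,0,0],[255,0,0.008,0.0076,0,0,0],[255,0,0.012,0.0076,0,0,0],[255,0,0.016,0.0076,0,0,0],[255,0,0.019,0.0076,0,0,0],[255,0,0.021,0.0076,0,0,0],[255,0,0.021,0.0076,0,0,0],[255,0,0.021,0.0076,0,0,0]]

```text
clock: 14.9
tcp_pos: [0.5361, -0.2679, 0.0656]
orientation: [-0.028, 0.08, 0.945, -0.316]
wrist_force: [0.2, -0.2, -1.0]
finger_gap: 0.0068
grip_force: 60.0
```

```bash
python3 wp.py "[(-33.8,0.7,8,0,0),(-33.8,0.5,4,0,0),(-34,0.3,0,0,0),(-34,-0.5,0,0,0)]"
```

```text
clock 14.9 F [ 0.2 -0.2 -1. ] j [-0.3   0.46 -0.34  0.68 -0.64 -0.16]
now: tilt 12.0 yaw 0.1 roll 0.11 E [-33.98  -1.04   0.44] upper [32.53 -0.92 14.58]
(-33.8, 0.7, 8, 0, 0) [ 0.5367 -0.2701  0.0644] shift [-0.001  -0.0009  0.0022] rot [-4.   -0.11  0.1 ]
(-33.8, 0.5, 4, 0, 0) [ 0.5363 -0.2721  0.0626] shift [-0.001  -0.0014  0.0048] rot [-8.   -0.11  0.09]
(-34, 0.3, 0, 0, 0) [ 0.536  -0.2737  0.0606] shift [-0.001  -0.0016  0.0074] rot [-12.    -0.12   0.09]
(-34, -0.5, 0, 0, 0) [ 0.536  -0.2741  0.0599] shift [-0.001  -0.0014  0.0082] rot [-12.    -0.12   0.09]
```

Request:
drive_tool:
  deltas:
    - [[255,-0.001,-0.0009,0.002,-4,0,0],[255,-0.001,-0.0014,0.0046,-8,0,0],[255,-0.001,-0.0016,0.006,-10,-0.1,0.1],[255,-0.001,-0.0016,0.0074,-12,-0.1,0.1],[255,-0.001,-0.0016,0.0076,-12,-0.1,0.1],[255,-0.001,-0.0016,0.0076,-12,-0.1,0.1]]

```text
clock: 15.65
tcp_pos: [0.5359, -0.2736, 0.0602]
orientation: [-0.019, 0.083, 0.973, -0.216]
wrist_force: [0.2, 0.2, 0.5]
finger_gap: 0.007
grip_force: 60.0
```

```bash
python3 wp.py "[(-34,0,0,0,0)]"; python3 w.py w7|head -1
python3 - <<'E'
from h import *
import wp
z=np.load('w7.npz'); im,P=z['im'],z['P']; hsv=cv2.cvtColor(im,cv2.COLOR_RGB2HSV)
Q=(P-wp.O)@wp.B*1e3
bl=(hsv[...,0]>98)&(hsv[...,0]<130)&(hsv[...,1]>90)&(np.abs(Q[...,0])<60)&(np.abs(Q[...,1])<40)
q=Q[bl&(Q[...,2]<15)]
for _ in range(4):
    c=q.mean(0);U,S,V=np.linalg.svd(q-c,full_matrices=False);n=V[2]*np.sign(V[2,2]);r=(q-c)@n;q=q[abs(r)<max(2.5*r.std(),.5)]
print('tilt',np.degrees(np.arctan2(-n[0],n[2])).round(1),'roll',np.degrees(n[1]).round(1),np.percentile(q,[.5,50,99.5],axis=0).round(1).tolist())
E
```

```text
clock 15.65 F [0.2 0.2 0.5] j [-0.4   0.43 -0.31  0.73 -0.42 -0.25]
now: tilt 0.01 yaw 0.01 roll 0.04 E [-3.425e+01 -1.900e-01 -3.000e-02] upper [ 3.375e+01 -1.800e-01 -3.000e-02]
(-34, 0, 0, 0, 0) [ 0.536  -0.2739  0.0603] shift [-0.0002 -0.0002 -0.    ] rot [-0.01 -0.04  0.01]
15.65 [ 0.5359 -0.2736  0.0602] [[-0.986, 0.153, -0.072], [0.169, 0.893, -0.417], [0.001, -0.423, -0.906]] [-0.4   0.43 -0.31  0.73 -0.42 -0.25] [0.2 0.2 0.5]
tilt -0.1 roll -0.1 [[-27.0, -21.9, 3.0], [9.1, -14.4, 4.4], [33.8, 20.1, 5.8]]
```

It lies parallel to the floor within 0.1° and at floor height. I'll press gently to confirm contact before releasing.

Request:
drive_tool:
  deltas:
    - [[255,0,0,0.0005,0,0,0],[255,0,0,0.001,0,0,0],[255,0,0,0.001,0,0,0]]

```text
clock: 16.08
tcp_pos: [0.5359, -0.2734, 0.06]
orientation: [-0.018, 0.082, 0.973, -0.216]
wrist_force: [-2.2, 5.3, 6.0]
finger_gap: 0.0069
grip_force: 61.3
```

Contact confirmed with about 8 N. Now I'll release narrowly and back off along the normal.

Request:
drive_tool:
  deltas:
    - [[255,0,0,0,0,0,0],[210,0,0,0,0,0,0],[210,0,0,0,0,0,0],[210,0,0,0,0,0,0],[210,0,0,-0.01,0,0,0],[210,0,0,-0.03,0,0,0],[210,0,0,-0.06,0,0,0],[210,0,0,-0.1,0,0,0],[210,0,0,-0.13,0,0,0],[210,0,0,-0.13,0,0,0]]

```text
clock: 17.32
tcp_pos: [0.5473, -0.2198, 0.1806]
orientation: [-0.016, 0.083, 0.973, -0.216]
wrist_force: [0.3, -0.1, -0.9]
finger_gap: 0.015
grip_force: 0.0
```

```bash
python3 w.py w8|head -1
python3 - <<'E'
from h import *
import wp
z=np.load('w8.npz'); im,P=z['im'],z['P']; hsv=cv2.cvtColor(im,cv2.COLOR_RGB2HSV)
Q=(P-wp.O)@wp.B*1e3
bl=(hsv[...,0]>98)&(hsv[...,0]<130)&(hsv[...,1]>90)&(np.abs(Q[...,0])<60)&(np.abs(Q[...,1])<40)
q=Q[bl&(Q[...,2]<15)]
for _ in range(4):
    c=q.mean(0);U,S,V=np.linalg.svd(q-c,full_matrices=False);n=V[2]*np.sign(V[2,2]);r=(q-c)@n;q=q[abs(r)<max(2.5*r.std(),.5)]
print('tilt',np.degrees(np.arctan2(-n[0],n[2])).round(1),'roll',np.degrees(n[1]).round(1),np.percentile(q,[.5,50,99.5],axis=0).round(1).tolist())
z2=read_camera('top'); Pt=pts('top',z2[1]); save('top1.png',z2[0])
z1=np.load('top0.npz'); 
for t,(x,y) in dict(a=(.536,.352),b=(.527,.218),c=(.597,.079),jar=(.67,-.053),teal=(.555,-.104),beaker=(.739,-.185),cork=(.688,.3465)).items():
    o=[]
    for p in (z1['P'],Pt):
        m=(np.hypot(p[...,0]-x,p[...,1]-y)<.065)&(p[...,2]>.008)&(p[...,2]<.1); e=cv2.minEnclosingCircle(p[m][:,:2].astype(np.float32)); o.append(np.round(e[0],4))
    print(t,*o)
A=cv2.resize(np.vstack([z['im'][100:330,150:520]]),None,fx=1.3,fy=1.3); T=cv2.resize(z2[0][100:300,150:520],None,fx=1.3,fy=1.3)
save('final.png',np.vstack([A,T]))
E
```

```text
17.325 [ 0.5473 -0.2198  0.1806] [[-0.986, 0.154, -0.066], [0.167, 0.893, -0.418], [-0.005, -0.423, -0.906]] [-0.3   0.33 -0.13  1.04 -0.43 -0.15] [ 0.3 -0.1 -0.9]
tilt 0.0 roll 0.1 [[-26.3, -21.4, 2.8], [6.3, -7.2, 4.4], [33.4, 21.4, 5.9]]
a [0.5354 0.3528] [0.535  0.3527]
b [0.5268 0.2189] [0.5262 0.2192]
c [0.5963 0.0797] [0.5963 0.0797]
jar [ 0.6764 -0.0546] [ 0.6754 -0.0541]
teal [ 0.5542 -0.1043] [ 0.5543 -0.1042]
beaker [ 0.7389 -0.184 ] [ 0.7437 -0.1776]
cork [0.6876 0.3465] [0.6811 0.345 ]
```

View pics/final.png

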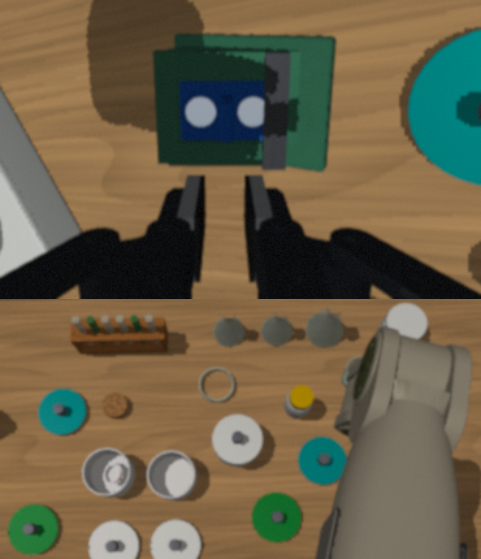

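The carrier lies flat in the pocket (tilt 0.0°) with its right edge under the dark lip. Both lids are knob up on the bench and the tubs have moved less than 1 mm. The arm touches nothing, so I'm handing in.

```bash
python3 -c "
from workcell import hand_in; print(hand_in())"
```

```text
the job is handed in; nothing more can be done
None
```

I found the carrier in the middle tub and seated it flat in the viewer's bed with its lower edge under the lip; both removed lids lie knob up on the bench, tub c stayed closed, and the job was handed in at about 17 s.

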